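# Hang a keyhole shelf on its screw

### The arm

A 6-joint arm with a two-finger parallel gripper is mounted at the origin on a cart in front of the work surface, level with it; the furniture and walls round the work are solid. World frame = base frame: x ahead of the robot, y to its left, z up, the work surface at z = 0. Lengths are in m, angles in rad, forces in N, time in s.
With the tool pointing down it reaches from about 0.375 to 0.975 m from the base axis. Payload 3.8 kg.
Tool frame: the origin (TCP) lies between the finger pads; the fingertips stand 8 mm ahead of it and the grasp point (between the pads) lies 11 mm behind it; z points along the fingers, y is the line along which they close (so a half turn about z gives the same grasp; the last joint's range is limited). The gripper opens to 88 mm and grips with 3 to 60 N. Pads are 18 mm wide; open, the fingers measure 123 mm over their backs; the gripper's body (75 mm by 187 mm) begins 45 mm behind the grasp point.
Start: joints at [1.221, 0.264, 1.604, -0, 1.274, -0.037], TCP at [0.208, 0.642, 0.247] pointing down, gripper open.
Joint ranges: [-2.63, 2.63], [-0.94, 2.18], [0.31, 2.57], [-1.31, 4.45], [0, 2.66], [-2.55, 2.55]. Speed limits (rad/s): [2.57, 2.57, 3.14, 3.14, 3.14, 3.14].

### API

Orientations are given as [roll, pitch, yaw] about the fixed x, y, z axes, in that order (R = Rz(yaw) Ry(pitch) Rx(roll)).
In Python, from station import arm gives the robot as it stands. Calls block until the motion is done:
- arm.movep(position, orientation): joint-space move of the TCP to a pose.
- arm.move_linear(position, frame=None, feed=0.15, until_force=None): straight line of the TCP; frame=None keeps the orientation; feed is the mean speed in m/s. With until_force (N) it stops when the force on the tool has changed by that much, and returns True; else False.
- arm.move_j(angles): joint-space move.
- arm.gripper_to(opening): finger opening in m; the grip force is fixed at half the most; returns when the fingers have stopped.
- arm.dwell(seconds).
- arm.solve_ik(position, orientation): joint angles nearest the present ones, or None.
- arm.get_image(name): name is "scene" or "top"; returns a dict with "img" (400x640x3 uint8, blue, green, red), "range_z" (400x640 float32, m along the optical axis (not along the pixel's ray), 0 where there is no reading), "mtx" (3x3 intrinsics, pixels), "R" (3x3) and "t" (3): a world point X has camera coordinates R X + t. Camera axes: x right, y down, z forward; pixel columns grow to the right and rows downward; lengths in m; the calibration is good to about 2 mm. A picture is of the moment at which its call begins.
A pose or a line that the arm cannot do raises arm.PlanningError and nothing moves.
- arm.sign_off(): hands the job in; it is judged then, once.
Trained networks look in the newest picture that a camera, given by its name, has taken for a name from the list of things; names that differ only in an ending like _2 or _b are one class to them, and where a whole thing is asked for, a point or a joint stands for the part that bears it (a point fixed in the world has none). Each returns a list of dicts, best first, with "score" (0 to 1); they miss things now and then, are a little off and sometimes report something else, mostly with a low value. They report only what shows in the picture. A call takes as long as a camera call.
- arm.find_in(camera, name): "rect" ([left, top, width, height] in pixels, round what is visible of it).
- arm.masks_of(camera, name): "region" (400x640 bool, what is visible of it) and "rect" ([left, top, width, height] in pixels, round what is visible of it).
- arm.place_of(camera, name): "uv" ([column, row] in pixels: a listed point, or the origin of a listed thing).
Readings, each from a call of its own:
- arm.current_time_s(): time.
- arm.current_joints(): joint angles.
- arm.current_dq(): joint speeds.
- arm.current_joint_efforts(): joint torques, N m.
- arm.current_tcp_pos(): TCP position.
- arm.current_tcp_rot(): TCP orientation.
- arm.current_wrist_force(): force on the tool from outside, world axes, zero at the start.
- arm.current_ft_torque(): the same for the moment, N m.
- arm.current_opening(): finger opening in m.
- arm.current_finger_force(): force on a finger pad.
Only numpy, scipy, OpenCV 4.12 (cv2) and the standard library are available. Lean on these libraries where they do the work, as an engineer would, in place of code of your own. Each camera call takes 0.05 s, during which the arm holds its last target. There are 200 camera calls.

### The job

Pick up the small grey shelf, hang the keyhole in its back plate over the screw head on the aluminium upright, and slide it down until the screw is fully home in the narrow end of the keyhole. The screw's place along its slot is not known exactly, so feel for it gently, do not force the shelf against the upright, and leave the beaker, the vial and the screwdriver where they are.

Things in the scene. Friction and masses are not known exactly. Their poses are not given: they have to be found in the camera images.
- stand: Aluminium upright fixed to the bench: a vertical panel 150 wide, 12 thick, 140 high on a foot 8 high that sticks out 15 in front of it. Origin: on the bench under the middle of the panel's front face; x points into the panel (front face is x = 0), y along its width, z up. Shelf against upright, screw or washer must stay under 30 N.
- slot_mid (a point): Middle of the upright's horizontal slot on the front face, 120 above the bench; axes of stand. A steel screw clamped tight in the slot sticks out to -x somewhere from y = -18 to +18 of this point (not measured: see it or feel for it). Shank 6 diameter; head 14 diameter, underside 9.5 and front 14.5 in front of the panel.
- washer_plane (a point): Point 7 in front of the panel at slot_mid; axes of stand. Here rests the front of a sprung washer, 24 diameter, round the screw's shank wherever the screw stands. It yields 4.5 (1.6 N at first, then 1.6 N more per mm) and clamps the hung plate to the head: the plate does not slide down by its weight, it needs a push of some 3 to 15 N.
- shelf_grip (a point): Grip point of the small grey shelf (loose, about 0.3 kg): in its upright fin, 12 thick (y), 20 deep (x), 72 above the underside; fin top at 86. Axes: x towards its back plate, y along its width, z up. Tray 65 deep, 80 wide, rim 18 high; back plate 80 wide, 92 high, 5 thick, its back face 32 in +x from here, with two rubber feet 3 high near the bottom.
- shelf_keyhole (a point): Centre of the keyhole's round entry hole, on the back face of the shelf's plate, in the middle of its width, 56 above the underside; axes as shelf_grip. Entry hole 18 diameter; a slot 9 wide runs up from it and ends 23 above this point. Fully home, the shank lies 20 above this point (this point 100 above the bench, about 4.5 in front of the panel).
- beaker: Clear beaker, 56 diameter, 70 high, loose, a bystander; origin at the centre of its underside.
- vial: Small glass vial with a white cap, 27 diameter, 57 high, loose, a bystander; origin at the centre of its underside.
- screwdriver: Screwdriver with an orange handle, 172 long, 20 thick, lying loose, a bystander; origin at the centre of its underside.
- shelf: The small grey shelf as a whole; origin on its underside, in the plane of the back face of its back plate, middle of its width; axes as shelf_grip.

How it is judged:
By the outcome, as a careful person would: the job done as asked, in the order asked, and still so for the second after the job is handed in, with the robot touching nothing.
It also fails if it takes over 58 s, if anything falls off the work surface, if the arm or the gripper's body presses on something with over 40 N, if the wrist force passes 120 N, or if a joint passes its speed limit or range.

## Working session

There is one attempt and no reset: what is moved stays moved. The work goes in short steps, each a Python script; the robot and the scene stay as the last script left them, time stands still between calls to the robot, and variables do not carry over. Pictures are saved under pics/ and viewed, at most 10 in all, crops included, and the job is handed in when it is done.

```bash
ls; mkdir -p pics
cat > h.py <<'E'
import numpy as np, cv2
from station import arm
def w(im,u,v,z=None):
    K,R,t=im["mtx"],im["R"],im["t"]
    if z is None: z=im["range_z"][int(round(v)),int(round(u))]
    c=z*np.linalg.solve(K,[u,v,1.0]); return R.T@(c-t)
def cloud(im,mask):
    v,u=np.nonzero(mask&(im["range_z"]>0)); z=im["range_z"][v,u]
    c=np.linalg.solve(im["mtx"],np.vstack([u,v,np.ones(len(u))]))*z
    return (im["R"].T@(c-im["t"][:,None])).T
E
python3 - <<'E'
from h import *
np.set_printoptions(precision=4,suppress=True)
for c in ("scene","top"):
    im=arm.get_image(c); cv2.imwrite(f"pics/{c}0.png",im["img"]); np.savez(f"{c}0.npz",**im)
    print(c,"cam pos",-im["R"].T@im["t"])
    for n in ("stand","slot_mid","washer_plane","shelf_grip","shelf_keyhole","beaker","vial","screwdriver","shelf"):
        for r in arm.place_of(c,n)[:2]:
            u,v=r["uv"]
            print(n,np.round(r["uv"],1),round(r["score"],2), w(im,u,v) if 0<=u<640 and 0<=v<400 else None)
    for n in ("shelf","stand"):
        r=arm.masks_of(c,n)
        if r: np.save(f"{c}_{n}.npy",r[0]["region"]); print(n,r[0]["rect"],r[0]["score"])
print(arm.current_time_s())
E
```

```text
pics
scene cam pos [-0.0906 -0.4514  0.8636]
stand [420.5 262. ] 0.97 [ 0.5848 -0.2428  0.0072]
slot_mid [433.7 234.6] 0.66 [ 0.5721 -0.2569  0.1343]
washer_plane [425.3 232.1] 0.95 [ 0.5905 -0.2308  0.1072]
shelf_grip [256.7 188.6] 0.6 [0.4618 0.2106 0.0671]
shelf_keyhole [267.6 185.1] 0.81 [0.5391 0.2513 0.0019]
beaker [333.9 212. ] 0.7 [0.5587 0.0158 0.0319]
beaker [267.6 186.8] 0.3 [0.5022 0.2108 0.0455]
vial [242.5 155.7] 0.43 [0.5636 0.3826 0.0296]
screwdriver [418.9 316.4] 0.94 [ 0.4547 -0.3166 -0.0026]
shelf [269.  201.7] 0.79 [0.491  0.1979 0.003 ]
stand [397.0, 208.9, 71.4, 79.7] 0.87
top cam pos [0.4526 0.037  1.3651]
stand [390.2 175.3] 0.56 [ 0.5735 -0.2422  0.0104]
slot_mid [398.9 172. ] 0.86 [ 0.5751 -0.2507  0.1094]
washer_plane [397.8 168.6] 0.61 [ 0.5857 -0.2458  0.1164]
shelf_grip [260.4 207.5] 0.76 [0.4663 0.2083 0.0846]
shelf_keyhole [260.4 195.3] 0.69 [ 0.5108  0.2199 -0.0057]
beaker [311.7 176.7] 0.46 [0.5717 0.036  0.0241]
beaker [394.8 167.6] 0.2 [ 0.5891 -0.236   0.1166]
vial [212.5 178.4] 0.56 [0.5701 0.3788 0.0362]
screwdriver [410.1 207.2] 0.69 [ 0.4594 -0.3127 -0.0002]
shelf [264.3 197.6] 0.88 [0.4988 0.1942 0.091 ]
shelf [254.0, 197.7, 22.8, 19.8] 0.86
stand [369.8, 145.2, 52.8, 36.0] 0.66
1.2
```

Run:
```python
import cv2
a=cv2.imread("pics/scene0.png");b=cv2.imread("pics/top0.png")
A=cv2.resize(a[130:350,210:510],(800,587),interpolation=cv2.INTER_CUBIC);cv2.imwrite("pics/sc.png",A)
B=cv2.resize(b[120:260,190:440],(800,448),interpolation=cv2.INTER_CUBIC);cv2.imwrite("pics/tc.png",B)
```

```text
(no output)
```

View pics/sc.png

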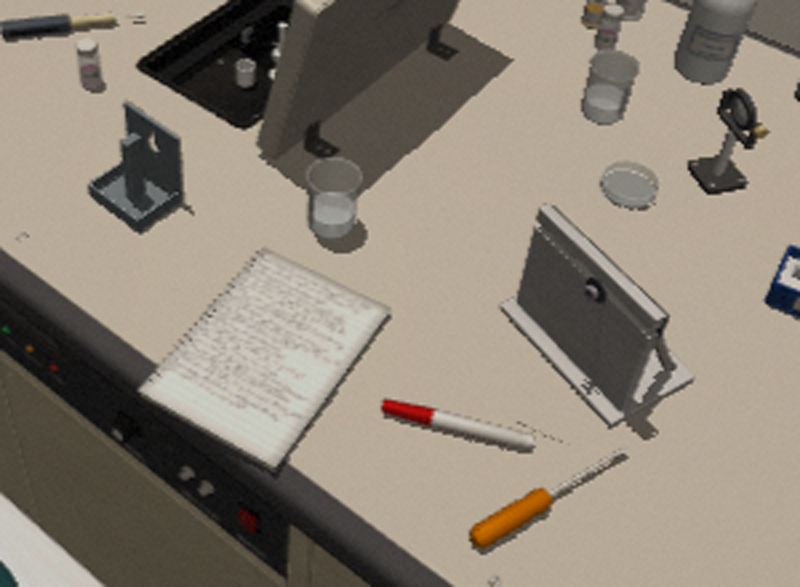

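View pics/tc.png

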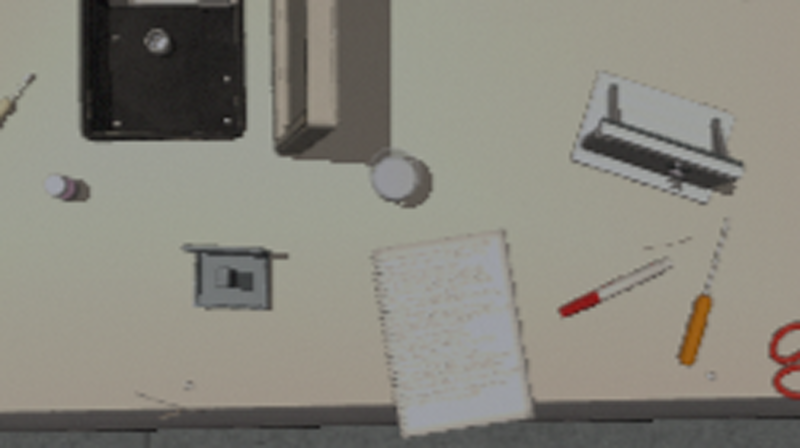

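The shelf stands left with its plate towards +x. The upright is on the right, turned about -14°, and its screw head shows at scene pixel (433, 239). Next I fit both poses from depth.

Run:
```python
from h import *
np.set_printoptions(precision=4,suppress=True)
S=dict(np.load("scene0.npz"));T=dict(np.load("top0.npz"))
full=np.ones((400,640),bool)
def fitplane(P,it=2000,tol=.002,yr=None):
    rng=np.random.default_rng(0);best=None
    for _ in range(it):
        a=P[rng.choice(len(P),2,False)]; d=(a[1]-a[0])[:2]
        n=np.array([d[1],-d[0]])
        if np.linalg.norm(n)<.02: continue
        n/=np.linalg.norm(n)
        if n[0]<0:n=-n
        if abs(np.arctan2(n[1],n[0]))>.6: continue
        r=(P[:,:2]-a[0,:2])@n; k=abs(r)<tol
        if best is None or k.sum()>best.sum(): best=k
    Q=P[best]; c=Q[:,:2].mean(0); _,_,V=np.linalg.svd(Q[:,:2]-c); n=V[1]*np.sign(V[1][0])
    return n,c,Q
P=cloud(S,full)
k=(abs(P[:,0]-.58)<.1)&(abs(P[:,1]+.24)<.12)&(P[:,2]>.02)&(P[:,2]<.136)
n,c,Q=fitplane(P[k]); yaw=np.arctan2(n[1],n[0]); y=np.array([-n[1],n[0]])
s=(Q[:,:2]-c)@y
print("stand face yaw deg",np.degrees(yaw),"c",c,"n",len(Q),"y-extent mid",c+y*(s.min()+s.max())/2,s.max()-s.min(),np.percentile(s,[0,1,99,100]))
print("sd",((Q[:,:2]-c)@n).std())
# top of panel
for nm,I in (("S",S),("T",T)):
    P=cloud(I,full);k=(abs(P[:,0]-.58)<.1)&(abs(P[:,1]+.24)<.12)&(abs(P[:,2]-.14)<.006)
    B=P[k];print(nm,"top rect",len(B),cv2.minAreaRect(B[:,:2].astype(np.float32)),np.median(B[:,2]))
# screw: points in front of panel
P=cloud(S,full);r=np.c_[(P[:,:2]-c)@n,(P[:,:2]-c)@y-(s.min()+s.max())/2,P[:,2]]
k=(r[:,0]<-.005)&(r[:,0]>-.025)&(abs(r[:,1])<.05)&(r[:,2]>.09)&(r[:,2]<.15)
print("screw pts",r[k])
# shelf
for nm,I in (("S",S),("T",T)):
    P=cloud(I,full);k=(abs(P[:,0]-.47)<.07)&(abs(P[:,1]-.21)<.07)&(P[:,2]>.012)
    B=P[k];print(nm,"shelf rect",len(B),cv2.minAreaRect(B[:,:2].astype(np.float32)),B.max(0),B.min(0))
    k2=B[:,2]>.080; print(B[k2][:60])
    lo=B[(B[:,2]<.025)]; print("tray",len(lo),cv2.minAreaRect(lo[:,:2].astype(np.float32)) if len(lo)>3 else "")
P=cloud(S,full);k=(P[:,0]>.48)&(P[:,0]<.53)&(abs(P[:,1]-.21)<.06)&(P[:,2]>.03)&(P[:,2]<.09)
n,c,Q=fitplane(P[k]);y=np.array([-n[1],n[0]]);s=(Q[:,:2]-c)@y
print("plate yaw",np.degrees(np.arctan2(n[1],n[0])),c,len(Q),"mid",c+y*(s.min()+s.max())/2,np.ptp(s))
```

```text
stand face yaw deg -19.127784566418942 c [ 0.5845 -0.2493] n 1472 y-extent mid [ 0.5855 -0.2465] 0.15087044402105543 [-0.0725 -0.071   0.0761  0.0784]
sd 0.0009361684947429871
S top rect 334 ((0.5921738147735596, -0.24843120574951172), (0.1497233510017395, 0.01998278871178627), 70.84980010986328) 0.1386058934450624
T top rect 217 ((0.5920939445495605, -0.24687731266021729), (0.14961813390254974, 0.01867755688726902), 71.32562255859375) 0.13888720292868173
screw pts [[-0.0076 -0.0056  0.1267]
 [-0.0071 -0.0079  0.1287]
 [-0.0067 -0.0102  0.1308]
 [-0.0089 -0.0048  0.1232]
 [-0.0055 -0.0049  0.1213]
 [-0.0075 -0.009   0.1266]
 [-0.0082 -0.0121  0.13  ]
 [-0.009  -0.0152  0.1336]
 [-0.0084 -0.0053  0.1198]
 [-0.0073 -0.0071  0.121 ]
 [-0.0067 -0.0093  0.1229]
 [-0.0078 -0.0126  0.1269]
 [-0.0059 -0.0138  0.1271]
 [-0.0061 -0.0165  0.1299]
 [-0.0162 -0.0117  0.1274]
 [-0.014  -0.0128  0.1272]
 [-0.0111 -0.0133  0.126 ]
 [-0.0096 -0.0147  0.1266]
 [-0.0089 -0.0168  0.1283]
 [-0.0069 -0.0179  0.1283]
 [-0.0077 -0.021   0.1318]
 [-0.0167 -0.0103  0.1228]
 [-0.015  -0.0117  0.1232]
 [-0.0135
[... 3855 characters left out ...]
  0.1746 0.0973]
 [0.4971 0.172  0.091 ]
 [0.4782 0.2199 0.0813]
 [0.4781 0.2163 0.0831]
 [0.478  0.2125 0.0863]
 [0.4779 0.2092 0.0867]
 [0.4748 0.2193 0.0858]
 [0.4747 0.2158 0.087 ]
 [0.4746 0.2122 0.0895]
 [0.4747 0.2096 0.0842]
 [0.4715 0.2193 0.0862]
 [0.4715 0.2166 0.0815]
 [0.4713 0.2122 0.0896]
 [0.4714 0.2097 0.0835]
 [0.4682 0.2197 0.0834]
 [0.4681 0.2162 0.0846]
 [0.4681 0.2135 0.0803]
 [0.468  0.2089 0.0893]
 [0.4649 0.2196 0.0844]
 [0.4648 0.2163 0.0845]
 [0.4647 0.2129 0.0849]]
tray 59 ((0.46745622158050537, 0.21365821361541748), (0.08066284656524658, 0.05968909338116646), 87.922607421875)
plate yaw -2.836028263717916 [0.4994 0.2042] 231 mid [0.4996 0.2085] 0.08422130738962957
```

Run:
```python
from h import *
np.set_printoptions(precision=4,suppress=True)
T=dict(np.load("top0.npz"));P=cloud(T,np.ones((400,640),bool))
k=(P[:,0]>.35)&(P[:,0]<.7)&(P[:,1]<.17)&(P[:,1]>-.15)&(P[:,2]>.1);print("tall in path",P[k].min(0),P[k].max(0))
yaw=np.radians(-2.5);g=np.array([.471,.2133])
for y in (yaw,yaw+np.pi,yaw-np.pi):
    print(y,arm.solve_ik([*g,.16],[np.pi,0,y]), arm.solve_ik([.52,-.24,.125],[np.pi,0,y-.29]))
arm.movep([*g,.15],[np.pi,0,yaw])
arm.move_linear([*g,.061],feed=.08,until_force=6)
print(arm.current_tcp_pos(),arm.current_wrist_force())
arm.gripper_to(0.005)
print(arm.current_opening(),arm.current_finger_force(),arm.current_tcp_pos(),arm.current_wrist_force(),arm.current_ft_torque())
arm.move_linear([*g,.12],feed=.08)
print(arm.current_opening(),arm.current_wrist_force(),arm.current_time_s())
im=arm.get_image("scene");cv2.imwrite("pics/s1.png",cv2.resize(im["img"][100:260,180:380],(800,640)[:1]+(600,)))
```

```text
tall in path [0.6058 0.0865 0.1001] [0.6997 0.1426 0.2411]
-0.04363323129985824 [ 0.3771  0.0379  2.0298 -0.      1.0739  1.9915] [-0.4759  0.1786  1.9447 -0.      1.0182  1.4285]
3.097959422289935 [ 0.3771  0.0379  2.0298  0.      1.0739 -1.1501] [-0.4759  0.1786  1.9447  0.      1.0182 -1.7131]
-3.1852258848896513 [ 0.3771  0.0379  2.0298  0.      1.0739 -1.1501] [-0.4759  0.1786  1.9447  0.      1.0182 -1.7131]
[0.4716 0.2135 0.0616] [0.9037 0.1412 0.5737]
0.01187039039507485 29.99618349596858 [0.471  0.2133 0.061 ] [ 0.0724 -0.5021 -0.559 ] [-0.0163  0.1424  0.0078]
0.011795516080678565 [-0.6426  0.1943 -3.3526] 6.35
```

```bash
cat >> h.py <<'E'
YAW=np.radians(-19.0); n=np.array([np.cos(YAW),np.sin(YAW)]); yv=np.array([-n[1],n[0]])
C=np.array([.5855,-.2465])   # panel face mid
def tcp(d,y,h):  # back face d in front of panel, keyhole at stand y, keyhole height h
    p=C-n*(d+.032)+yv*y; return [p[0],p[1],h-.056+.061]
O=[np.pi,0,YAW]
def now():
    p=np.array(arm.current_tcp_pos()); q=p[:2]-C
    return np.round([-(q@n)-.032, q@yv, p[2]-.005],4), np.round(arm.current_wrist_force(),2), np.round(arm.current_ft_torque(),2)
E
python3 - <<'E'
from h import *
np.set_printoptions(precision=4,suppress=True)
arm.move_linear([.47,.2133,.2],feed=.15)
arm.movep([.48,0,.2],[np.pi,0,np.radians(-10)])
arm.movep(tcp(.06,-.0155,.18),O)
arm.move_linear(tcp(.06,-.0155,.12),feed=.1)
print(now(),arm.current_tcp_rot(),arm.current_time_s())
for c in ("scene","top"):
    im=arm.get_image(c);np.savez(f"{c}2.npz",**im);cv2.imwrite(f"pics/{c}2f.png",im["img"])
    for nm in ("shelf_keyhole","shelf_grip","washer_plane","slot_mid","shelf"):
        for r in arm.place_of(c,nm)[:1]:print(c,nm,np.round(r["uv"],1),round(r["score"],2))
a=cv2.imread("pics/scene2f.png")[180:300,340:500];b=cv2.imread("pics/top2f.png")[130:250,340:500]
cv2.imwrite("pics/c2.png",cv2.resize(np.hstack([a,b]),(800,300),interpolation=cv2.INTER_CUBIC))
E
```

```text
(array([ 0.0596, -0.0153,  0.1204]), array([ 0.76, -0.31, -2.46]), array([ 0.05,  0.23, -0.02])) [ 3.1415 -0.0006 -0.3312] 9.6167
scene shelf_keyhole [415.9 248.5] 0.69
scene shelf_grip [404.7 253.1] 0.97
scene washer_plane [427.1 233.2] 0.65
scene slot_mid [431.4 233.2] 0.67
scene shelf [410.5 265.7] 0.9
top shelf_keyhole [396.5 187.8] 0.52
top shelf_grip [395.1 198.3] 0.47
top washer_plane [395.5 169.8] 0.57
top slot_mid [396.6 170.4] 0.84
top shelf [396.5 187. ] 0.45
```

View pics/c2.png

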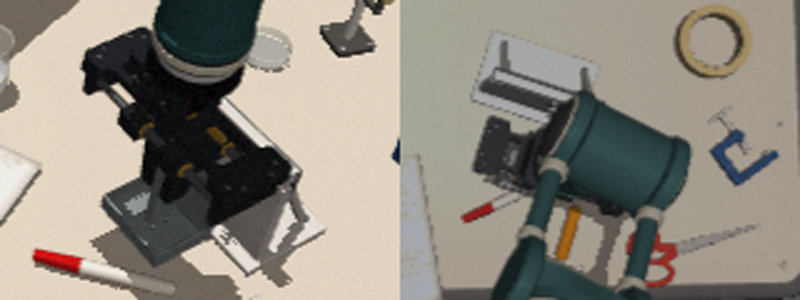

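The shelf is held level and square to the upright, about 60 mm in front of it: keyhole near scene pixel (416, 248), nothing touched. Now I feel towards the screw.

Run:
```python
from h import *
np.set_printoptions(precision=4,suppress=True)
T=dict(np.load("top0.npz"))
p=w(T,401.6,173.1,(T["R"]@np.array([.58,-.26,.124])+T["t"])[2]);q=p[:2]-C;print("screw by top",p,q@n,q@yv)
Y=-.0148
arm.move_linear(tcp(.024,Y,.12),feed=.08)
arm.dwell(.2);print(now())
hit=arm.move_linear(tcp(.0035,Y,.12),feed=.01,until_force=3)
print(hit,now());arm.dwell(.2);print(now(),arm.current_time_s())
```

```text
screw by top [ 0.57   -0.2562  0.1236] -0.011469788195453244 -0.014189998810154413
(array([ 0.0245, -0.0148,  0.1198]), array([ 0.23, -0.45, -2.4 ]), array([0.04, 0.22, 0.04]))
True (array([ 0.0093, -0.0146,  0.1185]), array([ 0.63,  1.51, -2.01]), array([ 0.16, -0.01,  0.04]))
(array([ 0.0094, -0.0144,  0.118 ]), array([0.56, 0.62, 0.91]), array([ 0.18, -0.01, -0.01])) 12.7167
```

Run:
```python
from h import *
Y=-.0145
arm.move_linear(tcp(.0100,Y,.1205),feed=.01);arm.dwell(.3);print(now())
hit=arm.move_linear(tcp(.0035,Y,.1205),feed=.006,until_force=4)
print(hit,now());arm.dwell(.2);print(now(),arm.current_tcp_rot(),arm.current_time_s())
```

```text
(array([ 0.0101, -0.0145,  0.1204]), array([ 0.07, -0.17, -2.41]), array([0.01, 0.15, 0.02]))
True (array([ 0.009 , -0.0143,  0.119 ]), array([-0.79,  0.48, -3.27]), array([ 0.07,  0.2 , -0.06]))
(array([ 0.0094, -0.0141,  0.1181]), array([-0.61,  1.24, -0.8 ]), array([ 0.14,  0.08, -0.02])) [-3.14009168  0.0125516  -0.33137808] 14.3
```

Run:
```python
from h import *
Y=-.0145
arm.move_linear(tcp(.0100,Y,.1203),feed=.01);arm.dwell(.2);print(now())
f0=np.array(arm.current_wrist_force())
for d in (.0090,.0082,.0074,.0066,.0060,.0054):
    h=arm.move_linear(tcp(d,Y,.1203),feed=.005,until_force=12);arm.dwell(.15)
    f=np.array(arm.current_wrist_force())-f0
    print(d,h,now()[0],"fn,fy,fz",np.round([f[:2]@n,f[:2]@yv,f[2]],2),now()[2],np.round(arm.current_tcp_rot(),4))
    if h or -(f[:2]@n)>8: break
print(arm.current_time_s())
```

```text
(array([ 0.0101, -0.0145,  0.1201]), array([-0.71,  0.7 , -2.12]), array([ 0.01,  0.16, -0.05]))
0.009 False [ 0.009  -0.0145  0.1203] fn,fy,fz [ 0.82  0.36 -1.2 ] [0.08 0.24 0.03] [-3.1403  0.0134 -0.3314]
0.0082 False [ 0.0085 -0.0145  0.1202] fn,fy,fz [-2.25 -0.41  0.67] [0.14 0.43 0.  ] [-3.1403  0.0139 -0.3314]
0.0074 False [ 0.0076 -0.0145  0.1202] fn,fy,fz [-2.19 -0.22  0.92] [0.14 0.64 0.01] [-3.1403  0.0138 -0.3314]
0.0066 False [ 0.0068 -0.0145  0.1202] fn,fy,fz [-4.21 -0.67  0.38] [0.21 0.85 0.02] [-3.1403  0.0138 -0.3314]
0.006 False [ 0.0064 -0.0145  0.1202] fn,fy,fz [-4.18 -0.2   1.51] [ 0.27  0.9  -0.02] [-3.1403  0.0141 -0.3314]
0.0054 False [ 0.006  -0.0145  0.1202] fn,fy,fz [-5.46 -0.4   1.64] [ 0.32  1.02 -0.03] [-3.1403  0.0147 -0.3313]
17.5833
```

Run:
```python
from h import *
Y=-.0145
arm.move_linear(tcp(.0050,Y,.1203),frame=O,feed=.005,until_force=8);arm.dwell(.2)
a=now();print(a,np.round(arm.current_tcp_rot(),4))
for h in (.1170,.1130):
    hit=arm.move_linear(tcp(.0048,Y,h),frame=O,feed=.01,until_force=10);arm.dwell(.15)
    f=np.array(arm.current_wrist_force());print(h,hit,now(),"fn,fy",np.round([f[:2]@n,f[:2]@yv],2))
    if hit: break
print(arm.current_time_s())
```

```text
(array([ 0.006 , -0.0145,  0.1198]), array([-6.48,  2.05, -1.48]), array([0.29, 1.1 , 0.01])) [-3.1415e+00  2.3000e-03 -3.3160e-01]
0.117 False (array([ 0.0057, -0.0144,  0.1167]), array([-6.03,  2.71,  0.05]), array([ 0.31,  1.1 , -0.02])) fn,fy [-6.58  0.6 ]
0.113 False (array([ 0.0057, -0.0144,  0.1127]), array([-6.65,  1.61,  0.7 ]), array([ 0.35,  1.04, -0.01])) fn,fy [-6.81 -0.64]
19.3667
```

Run:
```python
from h import *
Y=-.0145
for h in (.1080,.1040,.1010,.0995,.0985,.0975):
    hit=arm.move_linear(tcp(.0048,Y,h),frame=O,feed=.01,until_force=9);arm.dwell(.15)
    f=np.array(arm.current_wrist_force());print(h,hit,now(),"fn,fy",np.round([f[:2]@n,f[:2]@yv],2))
    if hit or f[2]>11: break
print(arm.current_opening(),arm.current_time_s())
```

```text
0.108 False (array([ 0.0057, -0.0143,  0.1077]), array([-5.4 ,  2.04,  0.65]), array([0.37, 1.01, 0.05])) fn,fy [-5.77  0.17]
0.104 False (array([ 0.0057, -0.0143,  0.1037]), array([-6.4 ,  1.48, -0.76]), array([0.33, 1.07, 0.04])) fn,fy [-6.53 -0.69]
0.101 False (array([ 0.0057, -0.0144,  0.1007]), array([-6.54,  2.28, -0.74]), array([ 0.33,  1.01, -0.05])) fn,fy [-6.93  0.03]
0.0995 False (array([ 0.0054, -0.0143,  0.0996]), array([-6.07,  2.38,  1.01]), array([0.33, 0.99, 0.01])) fn,fy [-6.51  0.27]
0.0985 False (array([ 0.0053, -0.0144,  0.0993]), array([-7.04,  2.84,  4.07]), array([ 0.42,  1.2 , -0.04])) fn,fy [-7.58  0.39]
0.0975 False (array([ 0.0053, -0.0144,  0.0991]), array([-9.27,  5.17,  8.22]), array([ 0.56,  1.47, -0.04])) fn,fy [-10.45   1.87]
0.011440390841461378 22.7167
```

Run:
```python
from h import *
Y=-.0144
arm.move_linear(tcp(.0064,Y,.0990),frame=O,feed=.006);arm.dwell(.3);print(now(),np.round(arm.current_tcp_rot(),4))
arm.gripper_to(.045);print(now(),arm.current_opening())
p=tcp(.0064,Y,.0990);arm.move_linear([p[0],p[1],p[2]+.10],feed=.1)
arm.movep([.42,0,.25],[np.pi,0,0]);arm.dwell(.3)
print(now()[1],arm.current_time_s())
for c in ("scene","top"):
    im=arm.get_image(c);np.savez(f"{c}3.npz",**im);cv2.imwrite(f"pics/{c}3f.png",im["img"])
S=dict(np.load("scene3.npz"));P=cloud(S,np.ones((400,640),bool))
r=np.c_[(P[:,:2]-C)@n,(P[:,:2]-C)@yv,P[:,2]]
k=(r[:,0]<-.003)&(r[:,0]>-.016)&(abs(r[:,1]+.0145)<.042)&(r[:,2]>.06)&(r[:,2]<.15)
q=r[k];print("plate: n",len(q),np.percentile(q,[1,50,99],axis=0).round(4))
z=q[q[:,2]>.075];print("plate x vs (y,z) slope",np.linalg.lstsq(np.c_[z[:,1:],np.ones(len(z))],z[:,0],rcond=None)[0])
a=cv2.imread("pics/scene3f.png")[180:300,340:500];b=cv2.imread("pics/top3f.png")[130:250,340:500]
cv2.imwrite("pics/c3.png",cv2.resize(np.hstack([a,b]),(800,300),interpolation=cv2.INTER_CUBIC))
```

```text
(array([ 0.0059, -0.0144,  0.0993]), array([-3.35,  2.54,  1.18]), array([0.25, 0.54, 0.02])) [ 3.1416e+00 -9.0000e-04 -3.3160e-01]
(array([ 0.0063, -0.0144,  0.099 ]), array([ 0.52, -0.29,  0.3 ]), array([-0.02,  0.17,  0.  ])) 0.045079420392015526
[-0.09  0.24  0.56] 26.7167
plate: n 601 [[-0.015  -0.0562  0.0606]
 [-0.0095 -0.0235  0.108 ]
 [-0.0054  0.0245  0.1385]]
plate x vs (y,z) slope [ 0.0003603  -0.01302308 -0.00810946]
```

View pics/c3.png

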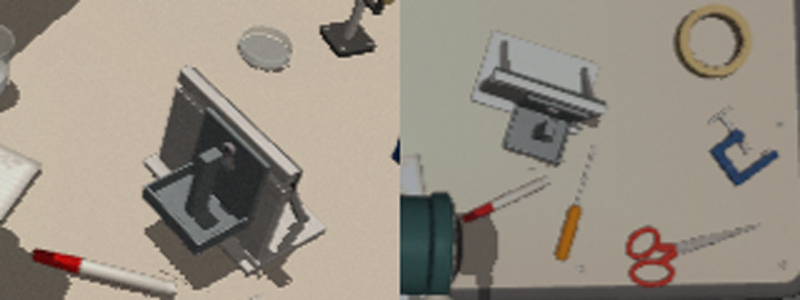

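The shelf hangs on the upright with the screw head visible at the top of the keyhole, and the arm is clear. I'll check the height by depth and that the bystanders haven't moved, then hand in.

Run:
```python
from h import *
for c in ("scene","top"):
    P=cloud(dict(np.load(f"{c}3.npz")),np.ones((400,640),bool));r=np.c_[(P[:,:2]-C)@n,(P[:,:2]-C)@yv,P[:,2]]
    fin=r[(abs(r[:,0]+.038)<.006)&(abs(r[:,1]+.0145)<.004)&(r[:,2]>.1)];pan=r[(abs(r[:,0]-.006)<.003)&(abs(r[:,1])<.06)&(r[:,2]>.12)]
    tray=r[(r[:,0]<-.055)&(r[:,0]>-.066)&(abs(r[:,1]+.0145)<.03)&(r[:,2]>.03)]
    print(c,"fin top",len(fin),np.median(fin[:,2]),"panel",np.median(pan[:,2]),"tray floor",np.median(tray[:,2]) if len(tray) else None)
    D=cv2.absdiff(cv2.imread(f"pics/{c}0.png"),cv2.imread(f"pics/{c}3f.png")).max(2)
    for nm,b in dict(scene=dict(beaker=(322,185,350,225),vial=(236,142,252,166),driver=(384,295,446,338)),top=dict(beaker=(303,163,328,187),vial=(203,173,218,184),driver=(400,185,420,237)))[c].items():
        d=D[b[1]:b[3],b[0]:b[2]];print(nm,d.mean().round(1),(d>50).sum())
print(arm.current_time_s())
```

```text
scene fin top 15 0.12858641133096244 panel 0.1393868691297353 tray floor 0.04721919481326191
beaker 10.2 0
vial 11.7 0
driver 12.5 3
top fin top 9 0.12900548451688296 panel 0.13924427865594918 tray floor 0.046565828364044874
beaker 3.4 0
vial 3.5 0
driver 7.4 48
26.8167
```

```bash
python3 -c "
from station import arm
print(arm.sign_off(),arm.current_time_s())"
```

```text
the job is handed in; nothing more can be done
the job is handed in; nothing more can be done
```

The shelf hangs on the screw, pushed down until it met a firm stop within 1 mm of the home height; the arm is clear, the beaker, vial and screwdriver are where they were, and the job was handed in at about 27 s.

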